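# Gauge the depth of a dowel bore with a depth rod and striker

### The arm

A 6-joint arm with a two-finger parallel gripper is mounted at the origin on the work surface. World frame = base frame: x ahead of the robot, y to its left, z up, the work surface at z = 0. Lengths are in mm, angles in rad, forces in N, time in s.
With the tool pointing down it reaches from about 375 to 900 mm from the base axis. Payload 3.1 kg.
Tool frame: the origin (TCP) lies at the very end of the fingers, on their centre line; the grasp point (between the pads) lies 19 mm behind it; z points along the fingers, y is the line along which they close (so a half turn about z gives the same grasp; the last joint's range is limited). The gripper opens to 85 mm and grips with 20 to 120 N. Pads are 22 mm wide; open, the fingers measure 114 mm over their backs; the gripper's body (76 mm by 85 mm) begins 54 mm behind the grasp point. The pads swing forward as they close: fully open they stand 13 mm farther back than shut.
Start: joints at [1.075, 0.527, 1.433, -0, 1.181, -0.178], TCP at [194.663, 593.888, 194.31] pointing down, gripper open.
Joint ranges: [-3.08, 3.08], [-0.75, 2.2], [0.22, 2.44], [-1.43, 4.57], [0, 2.65], [-2.85, 2.85]. Speed limits (rad/s): [2.79, 2.79, 3.14, 3.14, 3.14, 3.14].

### API

Orientations are given as a rotation vector (axis times angle).
In Python, from plant import manip gives the robot as it stands.
- The arm moves only by the tool apply_moves, never from a script. Its argument "motion" is a list that holds one entry, the list of rows, each a list of 6 numbers: the shift along the tool's x, y, z as a fraction of full scale, then the turn, a rotation vector about the tool's x, y, z as a fraction of full scale. A call has 1 to 12 rows; each row shifts and turns the commanded pose from where the row before left it, along the tool's axes as they then stand; what a row does not reach is not made up. Full scale, the value 1, is 0.25 m for a shift and 1.5 rad for a turn. A row lasts 1/12 s, in which the tool goes at most 41.7 mm and 7.16 degrees, less where a joint would pass 70% of its speed; a pose out of reach is approached as far as the arm can. A call with a number of a shift or a turn outside -1 to 1 is refused whole. A call with a gripper value outside its range is refused whole. "gripper" is the opening, from 0 (shut) to 1 (fully open), set as the call begins (left out, the last holds). The fingers move at their own pace and stop on an object; the grip force is fixed at half the most. Time passes only in rows, so rows that do not move let the fingers close. It gives the time, the measured TCP pose, the force, the opening and the grip force at its end, in the units of the state.
- manip.get_obs(): the state, without advancing time (a new reading comes with each control period).
- manip.grab_frame(name): name is "scene" or "top" or "wrist"; returns a dict with "img" (480x640x3 uint8, blue, green, red), "range_z" (480x640 float32, mm along the optical axis (not along the pixel's ray), 0 where there is no reading), "intrinsics" (3x3 intrinsics, pixels), "rvec" (rotation vector, rad) and "tvec" (3), from world to camera coordinates, as OpenCV has them. Camera axes: x right, y down, z forward; pixel columns grow to the right and rows downward; lengths in mm; the calibration is good to about 2 mm. The wrist camera is an equidistant fisheye: a pixel r from the principal point sees the ray r / f radians off the axis. A picture is of the moment at which its call begins.
- manip.close_job(): hands the job in; it is judged then, once.
Trained networks look in the newest picture that a camera, given by its name, has taken for a name from the list of things; names that differ only in an ending like _2 or _b are one class to them, and where a whole thing is asked for, a point or a joint stands for the part that bears it (a point fixed in the world has none). Each returns a list of dicts, best first, with "p" (0 to 1); they miss things now and then, are a little off and sometimes report something else, mostly with a low value. They report only what shows in the picture. A call takes as long as a camera call. They do not tell look-alikes from the thing itself.
- manip.masks_of(camera, query): "mask" (480x640 bool, what is visible of it) and "bbox" ([centre column, centre row, width, height] in pixels, round what is visible of it).
The state is a dict: "t": time; "q": joint angles; "joint_vel": joint speeds; "joint_torque": joint torques, N m; "tcp_pos": TCP position; "tcp_rot": TCP orientation; "ft_force": force on the tool from outside, world axes, zero at the start; "torque": the same for the moment, N m; "finger_gap": opening from 0.0 (shut) to 1.0 (fully open); "grip_force": force on a finger pad.
Only numpy, scipy, OpenCV 4.12 (cv2) and the standard library are available. Lean on these libraries where they do the work, as an engineer would, in place of code of your own. Each camera call takes 0.05 s, during which the arm holds its last target. There are 200 camera calls.

### The job

Take the depth rod from its cradle and slide it, bevelled tip first, into the bore of the hardwood block until you feel it bottom, keeping a push of about 8 N on it for half a second before you let go. Only then slide the carriage up the rail against the rod's tail and press it there with about 10 N for half a second, so that the rod is pinched hard home between striker and bore bottom; leave both standing so, with the exposed length shown by the carriage. Never push the rod harder than 25 N and leave the glue bottle, spanner and push block where they are.

Things in the scene. Friction and masses are not known exactly. Their poses are not given: they have to be found in the camera images.
- fixture: The gauge fixture, fixed to the saw table: a dark steel base plate 430 x 85 x 12 mm along its own x axis, with a hardwood block (115 long, 85 wide, its top 82 mm above the table) on its -x end and a low steel rail (top 20 mm high) along its middle. Origin: centre of the base plate's underside. The block's end face that looks to +x carries the mouth of a level blind bore along x.
- bore_end: The closed bottom of the bore, part of the fixture and out of sight within the block. Its pose given here is just that of the fixture and says nothing of the depth: the bottom lies somewhere between 40 and 75 mm behind the mouth, different every time, and must be found by feel. It is rigid.
- mouth (a point): Centre of the bore's mouth on the block's face, 52 mm above the table, 90 mm from the fixture's origin towards its -x. x points straight out of the bore, along the rail to the carriage. The bore is 15.6 mm wide with a 3 mm chamfer at the mouth; the rod goes in towards -x.
- carriage: Steel carriage that slides along the fixture's x axis on the rail (friction about 2 N, stays where it is left, towards the block at most 75 mm from the mouth). Origin: on the table plane straight under its striker face; axes as the fixture's. It starts with its striker face 215 to 245 mm from the mouth, beyond where the rod's tail comes.
- striker_face (a point): Middle of the carriage's flat striker face (34 mm wide, from 29 to 69 mm above the table), at the height of the bore's axis; the face looks to -x, towards the bore.
- carriage_tab (a point): Grip point in the carriage's upright tab, 27 mm behind the striker face (+x), 72 mm above the table. The tab is 20 mm wide (across the rail), 30 mm long (along it), and its top is 85 mm above the table; the striker plate in front of it is 34 mm wide and 69 mm high, 12 mm thick; the foot below is 60 mm wide and 30 mm high.
- cradle: Fixed plywood cradle: base 150 x 60 x 10 mm along its x, two forks (12 mm thick, 36 mm wide, tops 42 mm above the table) 50 mm either side of its middle that hold the rod at both sides of its collar. Origin: centre of the underside.
- rod: The loose aluminium depth rod, 0.1 kg: a round bar of 14 mm diameter and 170 mm length along its x, lying level in the cradle with its axis 37 mm above the table; its square collar (18 x 18 mm, 36 mm long) is the place to grip. Origin: centre of the collar, on the bar's axis. -x points to the bevelled tip, +x to the tail. It lies roughly parallel to the bore (within 25 degrees), tip to the same side.
- rod_collar (a point): Centre of the rod's collar, on its axis: 100 mm from the tip and 70 mm from the tail, close to the balance point. Axes as the rod's.
- rod_tip (a point): Centre of the rod's tip end, bevelled 3 mm (over 4 mm of length).
- rod_tail (a point): Centre of the rod's flat tail end.
- glue: Bystander: white glue bottle, 60 mm wide, 160 mm tall, origin under its centre. Leave alone.
- spanner: Bystander: steel spanner lying flat. Leave alone.
- push_block: Bystander: wooden push block 140 x 60 mm with a handle, 55 mm tall. Leave alone.
Things that resemble listed ones, but are neither listed nor needed, are in the scene too. Of the things that look like the rod, the middle-sized one is meant.

How it is judged:
By the outcome, as a careful person would: the job done as asked, in the order asked, and still so for the second after the job is handed in, with the robot touching nothing.
It also fails if it takes over 64 s, if anything falls off the work surface, if the arm or the gripper's body presses on something with over 40 N, if the wrist force passes 120 N, or if a joint passes its speed limit or range.

## Working session

There is one attempt and no reset: what is moved stays moved. The work goes in short steps, Python scripts to look and compute and a tool call to move; the robot and the scene stay as the last step left them, time stands still between calls to the robot, and variables do not carry over. Pictures are saved under pics/ and viewed, at most 10 in all, crops included, and the job is handed in when it is done.

Besides the shell and the picture viewer there is one more tool, called after ">>>" in YAML: its name, and indented under it one key for each argument. apply_moves: Moves the arm, as the interface text tells. Its arguments: {"type":"object","properties":{"motion":{"type":"array"},"gripper":{"type":"number"}},"required":["motion"]}

```bash
mkdir -p pics; ls
cat > h.py <<'E'
import numpy as np, cv2
from plant import manip
def grab(n):
    f=manip.grab_frame(n); f={k:np.array(v) if k!='img' else v for k,v in f.items()}; return f
def cloud(f):
    # world points for pinhole image
    K=f['intrinsics'];R=cv2.Rodrigues(f['rvec'].astype(float))[0];t=f['tvec'].reshape(3).astype(float)
    z=f['range_z'].astype(float);v,u=np.mgrid[0:z.shape[0],0:z.shape[1]]
    c=np.stack([(u-K[0,2])/K[0,0]*z,(v-K[1,2])/K[1,1]*z,z],-1)
    w=(c-t)@R; w[z<=0]=np.nan; return w
E
python3 - <<'E'
from h import *
fs={}
for n in ['top','scene']:
    f=grab(n); cv2.imwrite(f'pics/{n}0.png',f['img']); np.savez(f'{n}0.npz',**f)
    w=cloud(f)
    print(n,f['intrinsics'].tolist())
    for q in ['fixture','carriage','cradle','rod','glue','spanner','push_block']:
        for d in manip.masks_of(n,q)[:4]:
            m=d['mask']; p=w[m]; print(q,round(d['p'],2),np.round(d['bbox']),m.sum(),np.round(np.nanmedian(p,0)) if m.any() else '',np.round(np.nanmin(p,0)),np.round(np.nanmax(p,0)))
print(manip.get_obs())
E
```

```text
pics
top [[510.37608329158405, 0.0, 326.78026823386034], [0.0, 510.37608329158405, 238.65990792219696], [0.0, 0.0, 1.0]]
fixture 0.79 [330. 280. 174.  44.] 6284 [437. -24.  19.] [ 392. -229.   -2.] [485. 196.  91.]
carriage 0.98 [256. 284.  24.  24.] 493 [430. 154.  34.] [405. 131.  20.] [463. 181.  90.]
cradle 0.6 [316. 206.  67.  31.] 1238 [618.  16.  11.] [590. -62.  -6.] [664.  95.  49.]
rod 0.64 [317. 204.  69.   7.] 438 [628.  15.  43.] [614. -72.   5.] [649.  92.  51.]
rod 0.47 [312. 156.   9.  33.] 148 [757.  22.  10.] [709.  10.  -3.] [803.  35.  19.]
glue 0.94 [497. 221.  38.  27.] 911 [ 567. -400.  105.] [ 545. -488.   -3.] [ 626. -381.  166.]
spanner 0.86 [150. 320.  66.  36.] 451 [349. 419.   7.] [308. 336.  -1.] [390. 490.  16.]
push_block 0.64 [148. 214.  38.  55.] 1459 [601. 425.  21.] [534. 384.  -1.] [686. 476.  62.]
push_block 0.56 [317. 201.  68.   7.] 399 [628.  13.  44.] [615. -72.  11.] [644.  90.  51.]
scene [[468.18290807954463, 0.0, 324.9080504171388], [0.0, 468.18290807954463, 238.02061473522], [0.0, 0.0, 1.0]]
fixture 0.8 [306. 226. 150.  75.] 4422 [455. -
[... 926 characters left out ...]
.   3.] [645.  93.  51.]
{'t': 0.8, 'q': array([ 1.07552969e+00,  5.27441593e-01,  1.43267445e+00,  1.76281487e-05,
        1.18140999e+00, -1.78489606e-01]), 'joint_vel': array([-0.00261288,  0.00280614,  0.00078049, -0.00020272, -0.00330503,
        0.00060194]), 'joint_torque': array([ 5.96505397e-04, -4.42255175e+01, -1.78412032e+01,  5.03864828e-05,
        6.54057530e-04, -7.21946833e-06]), 'tcp_pos': array([194.64873852, 593.91040641, 194.35447223]), 'tcp_rot': array([4.95523628e-01, 3.10226032e+00, 1.07221683e-04]), 'ft_force': array([-0.77044776,  0.44151259, -0.58548894]), 'torque': array([-0.01034414,  0.032788  , -0.00044544]), 'grip_force': 0.0, 'finger_gap': 1.0033363843847178}
```

Run:
```python
import cv2
i=cv2.imread('pics/top0.png'); cv2.imwrite('pics/top0c.png',cv2.resize(i[110:370,100:540],None,fx=1.8,fy=1.8,interpolation=3))
```

```text
(no output)
```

View pics/top0c.png

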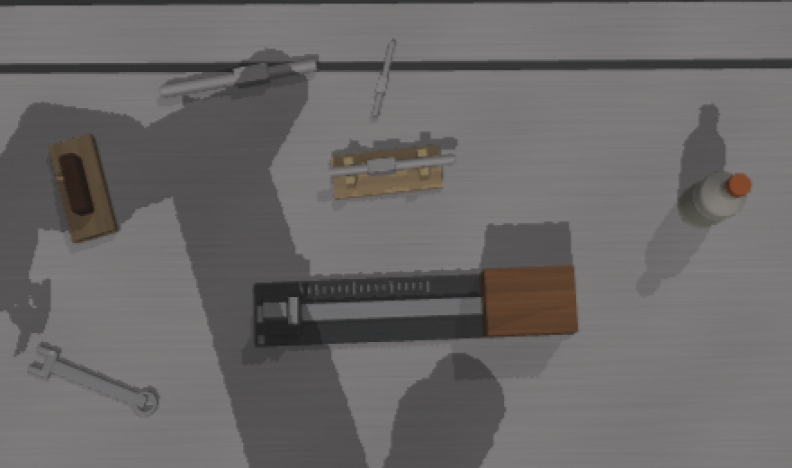

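```bash
cat > m.py <<'E'
from h import *
def rect(p):
    (c,s,a)=cv2.minAreaRect(p[:,:2].astype(np.float32)); return np.round(c,1),np.round(s,1),round(a,2)
def line(p):  # PCA direction
    vx,vy,x,y=cv2.fitLine(p[:,:2].astype(np.float32),cv2.DIST_HUBER,0,.01,.01).ravel(); return np.round([x,y],1),round(float(np.degrees(np.arctan2(vy,vx))),2)
E
python3 - <<'E'
from m import *
for n in ['top','scene']:
    f=dict(np.load(n+'0.npz')); w=cloud(f).reshape(-1,3); X,Y,Z=w.T
    print(n,'cam',np.round(-cv2.Rodrigues(f['rvec'])[0].T@f['tvec'].ravel()))
    b=w[(X>370)&(X<500)&(Y<-90)&(Y>-260)&(Z>75)&(Z<90)]; print('block',len(b),np.median(b[:,2]),rect(b))
    a=w[(X>370)&(X<500)&(Y<220)&(Y>-260)&(Z>7)&(Z<95)]; print('fix',len(a),rect(a))
    r=w[(X>400)&(X<480)&(Y<120)&(Y>-100)&(Z>16)&(Z<24)]; print('rail',len(r),line(r),rect(r) if len(r) else 0)
    pl=w[(X>370)&(X<500)&(Y<120)&(Y>-100)&(Z>8)&(Z<16)]; print('plate',len(pl),rect(pl))
    for lo,hi in [(60,73),(78,90)]:
        c=w[(X>390)&(X<480)&(Y<200)&(Y>100)&(Z>lo)&(Z<hi)]; print('carr',lo,len(c),rect(c) if len(c) else 0, np.round(c.min(0)),np.round(c.max(0)))
    r=w[(X>590)&(X<670)&(Y<110)&(Y>-90)&(Z>37)&(Z<52)]; print('rod',len(r),line(r),rect(r),np.percentile(r[:,2],[5,50,95]))
    c=r[r[:,2]>44.5];print('collar',len(c),rect(c) if len(c)else 0)
    c=w[(X>570)&(X<680)&(Y<110)&(Y>-90)&(Z>6)&(Z<14)];print('cradle base',len(c),rect(c))
from scipy.spatial.transform import Rotation as R
print(R.from_rotvec(manip.get_obs()['tcp_rot']).as_matrix().round(3))
i=cv2.imread('pics/top0.png'); cv2.imwrite('pics/c1.png',cv2.resize(i[140:320,170:430],None,fx=3,fy=3,interpolation=2)[:600,:800])
E
```

```text
top cam [ 353.    3. 1247.]
block 1873 82.54167992951167 (array([ 443.2, -165.4]), array([ 85.3, 115.5]), 1.73)
fix 6418 (array([441.7, -18.3]), array([116. , 481.2]), 3.05)
rail 909 (array([438. ,  10.6], dtype=float32), -88.11) (array([439.6,  10. ]), array([ 78.5, 220.6]), 0.7)
plate 2129 (array([445.1,   9.5]), array([100.2, 220.5]), 2.2)
carr 60 75 (array([433.3, 138. ]), array([13.7, 32.3]), 89.01) [417. 131.  63.] [450. 145.  73.]
carr 78 117 (array([432.6, 158.6]), array([29.9, 18.6]), 89.43) [423. 144.  79.] [442. 173.  90.]
rod 511 (array([628.2,  10.5], dtype=float32), -84.14) (array([628.3,   9. ]), array([ 36. , 168.5]), 5.16) [39.11085486 43.43674775 48.29991914]
collar 191 (array([626.3,  10.1]), array([ 33.2, 165.4]), 6.26)
cradle base 842 (array([622.5,  10. ]), array([ 98.9, 200.3]), 1.17)
scene cam [1328. -321. 1000.]
block 1032 81.49613230834238 (array([ 441.8, -167.7]), array([ 90.5, 116.3]), 2.05)
fix 4138 (array([438.1, -21.2]), array([ 93.1, 428.7]), 1.94)
rail 460 (array([438.2,   8.9], dtype=float32), -88.34) (array([439.3,  10.4]), array([ 74.5, 217.3]), 1.85)
plate 1092 (array([438.2,   9.7]), array([ 88.9, 222.2]), 2.3)
carr 60 84 (array([432.1, 145.4]), array([36.8, 42.7]), 20.9) [416. 129.  60.] [456. 171.  73.]
carr 78 64 (array([435. , 156.2]), array([22.9, 30.8]), 6.52) [422. 141.  78.] [446. 171.  89.]
rod 389 (array([631.4,   5.6], dtype=float32), -84.32) (array([627.4,   7.8]), array([ 38.8, 170.3]), 4.84) [37.62615522 42.2818072  47.00582617]
collar 87 (array([632.6,  10.1]), array([ 32.4, 159. ]), 7.35)
cradle base 565 (array([620. ,  12.6]), array([ 81.5, 156.9]), 7.53)
[[-0.95   0.312  0.   ]
 [ 0.312  0.95   0.   ]
 [ 0.     0.    -1.   ]]
```

View pics/c1.png

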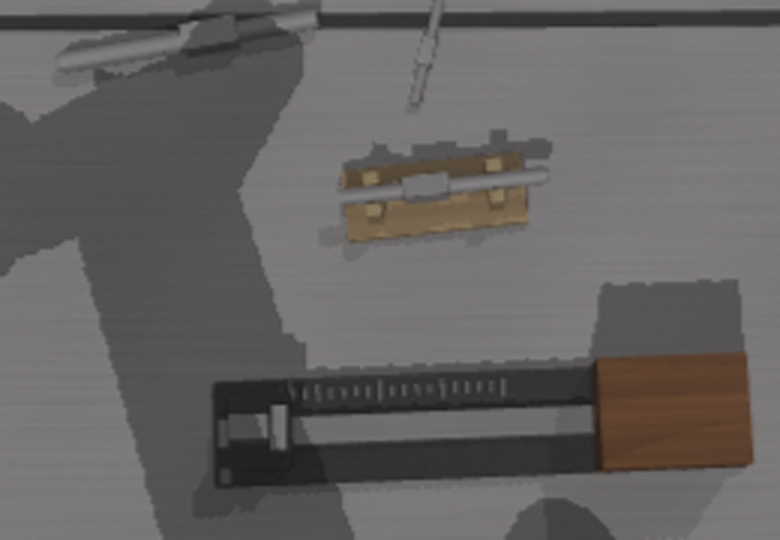

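Candidates: large rod at crop (190,40), small rod at (425,60), middle-sized rod in the cradle at (440,187), tip to the right. The cradle one is meant, and the crop confirms it.

Run:
```python
from m import *
f=dict(np.load('top0.npz'));K=f['intrinsics'];Rm=cv2.Rodrigues(f['rvec'])[0];t=f['tvec'].ravel();C=-Rm.T@t
def ray(u,v,z):
    d=Rm.T@np.linalg.inv(K)@[u,v,1]; return (C+d*(z-C[2])/d[2])[:2].round(1)
for n,p,z in [('collar',(425,187),46),('tip',(548,175),41),('tail',(340,197),41)]: print(n,ray(170+p[0]/3,140+p[1]/3,z))
w=cloud(f).reshape(-1,3);X,Y,Z=w.T
a=w[(X>600)&(X<660)&(Z>40)&(Z<55)]
A=a[((a[:,1]>-65)&(a[:,1]<-45))|((a[:,1]>65)&(a[:,1]<88))]
for lo,hi in [(-70,-50),(-28,-12),(-2,24),(36,48),(64,85)]:
    s=a[(a[:,1]>lo)&(a[:,1]<hi)]; print(lo,hi,len(s),np.median(s,0).round(1),np.ptp(s[:,0]).round(1))
# fixture: straight edges
b=w[(X>370)&(X<500)&(Y<-80)&(Y>-260)&(Z>77)&(Z<88)]
for y0 in range(-215,-115,20):
    s=b[(b[:,1]>y0)&(b[:,1]<y0+8)];print('blk',y0+4,s[:,0].min().round(1),s[:,0].max().round(1))
print('mouth edge',[ (x0,b[(b[:,0]>x0)&(b[:,0]<x0+8)][:,1].max().round(1)) for x0 in (410,430,450,470)])
```

```text
collar [625.4  23.3]
tip [635.7 -76. ]
tail [618.8  91.7]
-70 -50 40 [635.5 -60.9  43.4] 15.2
-28 -12 33 [631.3 -20.9  43.6] 35.7
-2 24 74 [628.7  12.8  45.3] 20.3
36 48 32 [625.5  41.6  45. ] 16.9
64 85 69 [622.8  70.8  43.4] 35.0
blk -211 402.0 487.2
blk -191 402.3 485.2
blk -171 402.3 484.9
blk -151 400.3 485.5
blk -131 400.5 483.3
mouth edge [(410, np.float64(-108.8)), (430, np.float64(-109.4)), (450, np.float64(-107.3)), (470, np.float64(-108.1))]
```

>>> apply_moves:
  motion:
    - [[0,0,0,0,0,0.0771],[0,0,0,0,0,0.0771],[0,0,0,0,0,0.0771],[0,0,0,0,0,0.0771],[0,0,0,0,0,0.0771],[0,0,0,0,0,0.0771],[0,0,0,0,0,0.0771],[0,0,0,0,0,0.0771],[0,0,0,0,0,0.0771],[0,0,0,0,0,0.0771]]
  gripper: 1

```text
t: 1.63
tcp_pos: [194.7, 593.9, 194.3]
tcp_rot: [2.117, 2.321, -0.0]
ft_force: [0.0, 0.9, -0.5]
finger_gap: 0.999
grip_force: 0.0
```

>>> apply_moves:
  motion:
    - [[-0.12,0.075,0,0,0,0],[-0.12,0.075,0,0,0,0],[-0.12,0.075,0,0,0,0],[-0.12,0.075,0,0,0,0],[-0.12,0.075,0,0,0,0],[-0.12,0.075,0,0,0,0],[-0.12,0.075,0,0,0,0],[-0.12,0.075,0,0,0,0],[-0.12,0.075,0,0,0,0],[-0.12,0.075,0,0,0,0],[-0.12,0.075,0,0,0,0],[-0.12,0.075,0,0,0,0]]

```text
t: 2.63
tcp_pos: [454.6, 256.0, 194.6]
tcp_rot: [2.11, 2.327, 0.001]
ft_force: [0.2, 1.0, -0.5]
finger_gap: 1.002
grip_force: 0.0
```

>>> apply_moves:
  motion:
    - [[-0.11,0.067,0,0,0,0],[-0.11,0.067,0,0,0,0],[-0.11,0.067,0,0,0,0],[-0.11,0.067,0,0,0,0],[-0.11,0.067,0,0,0,0],[-0.11,0.067,0,0,0,0],[-0.11,0.067,0,0,0,0],[-0.11,0.067,0,0,0,0],[-0.11,0.067,0,0,0,0],[0,0,0,0,0,0],[0,0,0,0,0,0]]

```text
t: 3.55
tcp_pos: [628.7, 24.1, 194.0]
tcp_rot: [2.114, 2.324, 0.0]
ft_force: [-0.7, -0.0, 0.6]
finger_gap: 1.001
grip_force: 0.0
```

```bash
cat >> m.py <<'E'
def wcloud(f):
    K=f['intrinsics'];Rm=cv2.Rodrigues(f['rvec'].astype(float))[0];t=f['tvec'].ravel()
    z=f['range_z'].astype(float);v,u=np.mgrid[0:480,0:640]
    x=(u-K[0,2])/K[0,0];y=(v-K[1,2])/K[1,1];r=np.hypot(x,y);r[r==0]=1e-9
    k=np.tan(np.minimum(r,1.5))/r
    w=(np.stack([x*k*z,y*k*z,z],-1)-t)@Rm; w[(z<=0)|(r>1.4)]=np.nan; return w
E
python3 - <<'E'
from m import *
f=grab('wrist'); cv2.imwrite('pics/w1.png',f['img']); w=wcloud(f)
for d in manip.masks_of('wrist','rod')[:2]:
    p=w[d['mask']];p=p[np.isfinite(p[:,0])]; print(d['p'],d['bbox'],len(p),np.median(p,0).round(1),line(p),p.min(0).round(1),p.max(0).round(1))
W=w.reshape(-1,3);W=W[np.isfinite(W[:,0])];X,Y,Z=W.T
a=W[(X>600)&(X<660)&(Z>36)&(Z<55)]
for y0 in range(-85,100,8):
    s=a[(a[:,1]>y0)&(a[:,1]<=y0+8)]
    if len(s)>3: print(y0+4,len(s),np.median(s,0).round(1),s[:,0].min().round(1),s[:,0].max().round(1))
E
```

```text
0.92 [433.9, 218.9, 92.1, 37.9] 948 [752.7  23.5  11. ] (array([755.4,  23.5], dtype=float32), -12.91) [704.    4.5  -0.9] [817.7  38.3  15. ]
0.73 [461.9, 66.9, 28.5, 133.5] 2633 [763.6 190.4  20.9] (array([763. , 183.1], dtype=float32), -79.82) [ 7.455e+02  1.148e+02 -1.000e-01] [783.9 261.2  26.7]
-73 33 [635.5 -71.1  43.2] 630.3 642.4
-65 94 [636.2 -65.1  43.9] 629.6 642.3
-57 97 [635.4 -57.2  43.9] 629.0 641.6
-49 102 [633.5 -48.7  44. ] 626.2 640.7
-41 122 [632.4 -40.6  43.6] 613.9 640.0
-33 258 [631.  -32.7  43.2] 613.4 649.6
-25 239 [633.4 -25.8  42.9] 612.9 648.9
-17 121 [630.7 -16.9  43.5] 623.4 637.6
-9 118 [629.8  -8.8  43.8] 622.8 636.8
-1 120 [628.9  -1.   43.8] 622.1 636.0
7 128 [628.2   7.9  45.5] 618.4 638.2
15 178 [627.6  14.9  46.8] 617.8 638.0
23 181 [626.9  23.   46.8] 617.1 636.3
31 179 [625.9  31.   46.9] 616.5 635.5
39 196 [625.1  39.3  46.6] 615.7 634.7
47 144 [624.3  46.6  43.7] 616.9 633.9
55 127 [622.7  55.1  43.8] 616.2 629.5
63 243 [620.3  64.1  43.2] 602.9 638.2
71 329 [621.3  70.8  43.2] 602.2 637.8
79 161 [621.2  78.5  43.5] 613.1 637.1
87 143 [619.6  86.9  43.5] 612.4 626.4
95 72 [619.5  92.9  43.6] 612.1 625.7
```

View pics/w1.png

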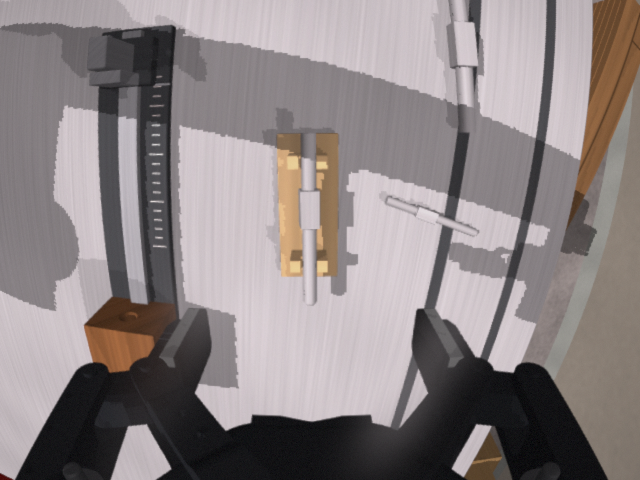

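>>> apply_moves:
  motion:
    - [[0.0,-0.0076,0.08,0,0,-0.007],[0,0,0.08,0,0,0],[0,0,0.08,0,0,0],[0,0,0.08,0,0,0],[0,0,0.08,0,0,0],[0,0,0.08,0,0,0],[0,0,0.08,0,0,0],[0,0,0.08,0,0,0],[0,0,0.032,0,0,0],[0,0,0.032,0,0,0],[0,0,0,0,0,0]]

```text
t: 4.57
tcp_pos: [624.7, 26.6, 17.3]
tcp_rot: [-2.096, -2.338, 0.002]
ft_force: [0.2, -1.0, -0.2]
finger_gap: 1.0
grip_force: 0.0
```

>>> apply_moves:
  motion:
    - [[0,0,0,0,0,0],[0,0,0,0,0,0],[0,0,0,0,0,0],[0,0,0,0,0,0],[0,0,0,0,0,0],[0,0,0,0,0,0],[0,0,0,0,0,0],[0,0,0,0,0,0],[0,0,0,0,0,0],[0,0,0,0,0,0]]
  gripper: 0

```text
t: 5.4
tcp_pos: [625.9, 25.7, 18.3]
tcp_rot: [-2.098, -2.338, 0.0]
ft_force: [-0.9, 0.6, -0.6]
finger_gap: 0.002
grip_force: 0.0
```

Run:
```python
from m import *
o=manip.get_obs(); print(o['finger_gap'],o['grip_force'],o['tcp_pos'],o['ft_force'])
f=grab('wrist'); s=grab('scene');cv2.imwrite('pics/m2.png',np.hstack([cv2.resize(f['img'],(400,300)),cv2.resize(s['img'][200:320,270:430],(400,300),interpolation=2)]))
```

```text
0.0024097448326997045 0.0 [625.85076736  25.67728004  18.27889371] [-0.93945457  0.62988735 -0.63617754]
```

View pics/m2.png

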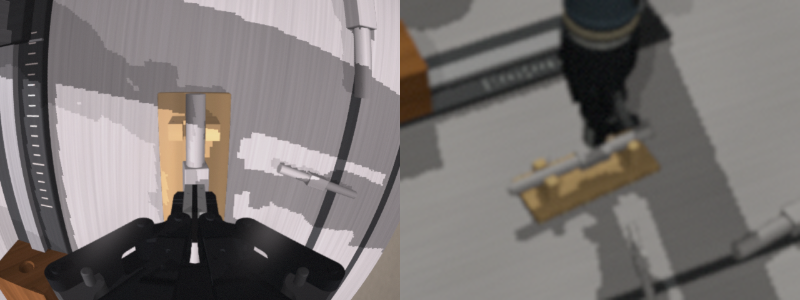

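Run:
```python
from m import *
f=grab('wrist'); np.savez('w2.npz',**f)
cv2.imwrite('pics/m3.png',cv2.resize(f['img'][240:480,200:430],None,fx=2.5,fy=2.5,interpolation=2)); w=wcloud(f)
for v in range(250,470,12): print(v,w[v,312].round(0), w[v,300].round(0))
print(manip.get_obs()['finger_gap'])
```

```text
250 [623.  52.  45.] [618.  51.  43.]
262 [624.  46.  45.] [619.  45.  43.]
274 [625.  41.  46.] [619.  42.  49.]
286 [625.  36.  48.] [620.  35.  48.]
298 [625.  38.  63.] [620.  37.  63.]
310 [625.  38.  73.] [620.  38.  74.]
322 [625.  38.  83.] [620.  38.  83.]
334 [625.  38.  91.] [621.  37.  90.]
346 [625.  34.  93.] [621.  38.  99.]
358 [626.  30.  94.] [621.  38. 106.]
370 [626.  25.  94.] [621.  39. 112.]
382 [nan nan nan] [621.  37. 116.]
394 [632. -31.  46.] [622.  23. 105.]
406 [634. -41.  44.] [623.  19. 107.]
418 [635. -50.  45.] [623.  19. 113.]
430 [625.  38. 135.] [622.  37. 134.]
442 [625.  37. 138.] [622.  37. 139.]
454 [625.  37. 143.] [622.  37. 143.]
466 [625.  38. 147.] [622.  38. 147.]
0.0008137189814580515
```

View pics/m3.png

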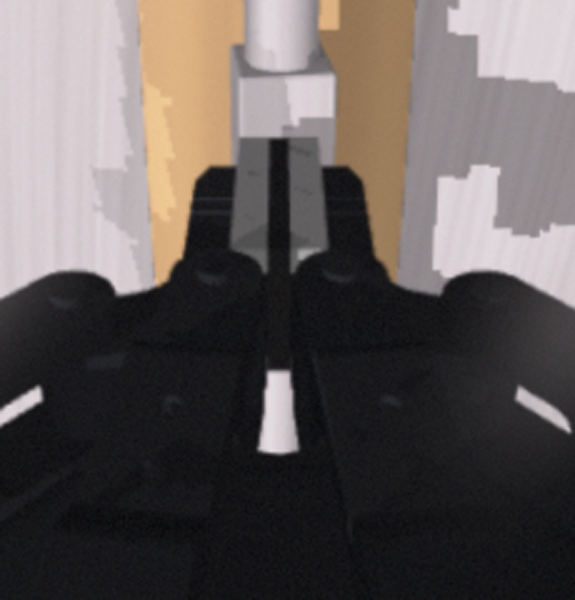

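Run:
```python
from m import *
f=grab('scene'); w=cloud(f)
cv2.imwrite('pics/s4.png',cv2.resize(f['img'][225:300,310:400],None,fx=7,fy=7,interpolation=2))
for v in range(244,274,2): print(v,[tuple(w[v,u].round(0).tolist()) for u in (344,348,352)])
w=wcloud(dict(np.load('w2.npz')))
for v in range(284,300,1): print(v,w[v,306].round(1),w[v,320].round(1))
print(manip.get_obs()['t'])
```

```text
244 [(639.0, 7.0, 129.0), (643.0, 17.0, 129.0), (642.0, 28.0, 123.0)]
246 [(626.0, 14.0, 104.0), (643.0, 17.0, 121.0), (634.0, 33.0, 104.0)]
248 [(629.0, 13.0, 100.0), (640.0, 18.0, 110.0), (642.0, 29.0, 107.0)]
250 [(633.0, 11.0, 98.0), (642.0, 18.0, 104.0), (666.0, 17.0, 131.0)]
252 [(629.0, 13.0, 85.0), (649.0, 15.0, 106.0), (669.0, 15.0, 127.0)]
254 [(629.0, 13.0, 77.0), (641.0, 19.0, 88.0), (669.0, 16.0, 119.0)]
256 [(630.0, 13.0, 70.0), (640.0, 20.0, 78.0), (639.0, 32.0, 70.0)]
258 [(629.0, 14.0, 60.0), (642.0, 19.0, 72.0), (626.0, 39.0, 45.0)]
260 [(625.0, 16.0, 46.0), (629.0, 25.0, 47.0), (630.0, 37.0, 42.0)]
262 [(630.0, 14.0, 45.0), (634.0, 23.0, 45.0), (634.0, 35.0, 39.0)]
264 [(636.0, 11.0, 44.0), (638.0, 22.0, 41.0), (633.0, 36.0, 29.0)]
266 [(637.0, 11.0, 38.0), (635.0, 24.0, 29.0), (626.0, 40.0, 10.0)]
268 [(623.0, 18.0, 9.0), (627.0, 28.0, 9.0), (632.0, 38.0, 9.0)]
270 [(630.0, 14.0, 11.0), (631.0, 26.0, 6.0), (639.0, 34.0, 12.0)]
272 [(635.0, 13.0, 8.0), (639.0, 23.0, 8.0), (645.0, 31.0, 11.0)]
284 [622.3  36.2  47.2] [628.6  36.6  46.6]
285 [622.3  36.5  48.8] [628.7  36.2  46.8]
286 [622.4  35.   46.7] [628.7  35.8  47.1]
287 [622.4  35.   47.9] [628.8  35.   46.3]
288 [622.5  34.3  47.4] [628.9  34.1  45.6]
289 [622.5  33.9  47.6] [628.9  34.3  47.1]
290 [622.6  33.6  48. ] [629.   33.6  46.7]
291 [622.6  33.3  48.3] [629.   33.2  46.8]
292 [622.7  32.2  47.3] [629.   32.9  47.3]
293 [622.8  31.9  47.5] [629.1  32.3  47. ]
294 [622.8  30.9  46.5] [629.2  31.7  46.8]
295 [622.4  36.8  59.2] [628.2  37.9  60.3]
296 [622.4  37.2  61. ] [628.1  38.   61.3]
297 [622.4  37.3  62.2] [628.1  38.2  62.6]
298 [622.3  37.9  64.2] [628.1  37.8  62.8]
299 [622.4  37.1  63.5] [628.   38.2  64.4]
5.6
```

View pics/s4.png

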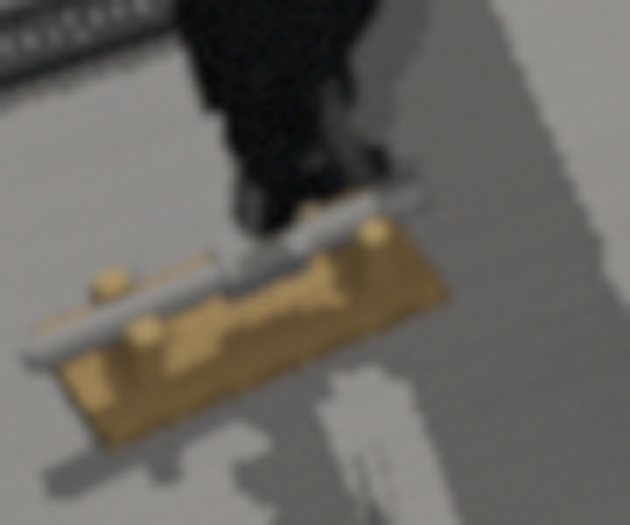

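The fingers closed shut about 13 mm above the collar: both depth views put the real tips at z≈60 while the reported TCP is 18, so the tips sit about 41 mm behind the reported TCP. I'll open, go down 39 mm and close again.

>>> apply_moves:
  motion:
    - [[0,0,0,0,0,0],[0,0,0,0,0,0],[0,0,0,0,0,0],[0,0,0,0,0,0],[0,0,0,0,0,0],[0,0,0,0,0,0],[0,0,0,0,0,0],[0,0,0,0,0,0]]
  gripper: 1

```text
t: 6.27
tcp_pos: [625.9, 25.6, 18.3]
tcp_rot: [2.098, 2.338, -0.0]
ft_force: [-1.2, 0.6, -0.2]
finger_gap: 0.997
grip_force: 0.0
```

>>> apply_moves:
  motion:
    - [[-0.004,0.004,0.026,0,0,0],[0,0,0.026,0,0,0],[0,0,0.026,0,0,0],[0,0,0.026,0,0,0],[0,0,0.026,0,0,0],[0,0,0.026,0,0,0],[0,0,0,0,0,0],[0,0,0,0,0,0]]

```text
t: 6.93
tcp_pos: [626.5, 24.8, -21.5]
tcp_rot: [-2.098, -2.337, 0.001]
ft_force: [-0.7, 0.7, 0.2]
finger_gap: 1.003
grip_force: 0.0
```

>>> apply_moves:
  motion:
    - [[0,0,0,0,0,0],[0,0,0,0,0,0],[0,0,0,0,0,0],[0,0,0,0,0,0],[0,0,0,0,0,0],[0,0,0,0,0,0],[0,0,0,0,0,0],[0,0,0,0,0,0],[0,0,0,0,0,0]]
  gripper: 0

```text
t: 7.68
tcp_pos: [626.5, 24.8, -20.5]
tcp_rot: [-2.098, -2.338, 0.001]
ft_force: [-2.7, -0.7, 3.4]
finger_gap: 0.205
grip_force: 58.9
```

>>> apply_moves:
  motion:
    - [[0,0,-0.04,0,0,0],[0,0,-0.08,0,0,0],[0,0,-0.08,0,0,0.0],[0,0,-0.08,0,0,0.025],[0,0,-0.08,0,0,0.025],[0,0,-0.04,0,0,0]]

```text
t: 8.18
tcp_pos: [628.9, 24.7, 82.2]
tcp_rot: [2.182, 2.254, 0.005]
ft_force: [0.0, 0.1, -1.0]
finger_gap: 0.204
grip_force: 58.5
```

>>> apply_moves:
  motion:
    - [[-0.0078,-0.126,0,0,0,0],[-0.0078,-0.126,0,0,0,0],[-0.0078,-0.126,0,0,0,0],[-0.0078,-0.126,0,0,0,0],[-0.0078,-0.126,0,0,0,0],[-0.0078,-0.126,0,0,0,0],[0,0,0,0,0,0],[0,0,0,0,0,0]]

```text
t: 8.85
tcp_pos: [436.5, 7.1, 79.4]
tcp_rot: [-2.183, -2.257, 0.001]
ft_force: [0.7, 0.5, -1.0]
finger_gap: 0.207
grip_force: 58.7
```

Run:
```python
from m import *
o=manip.get_obs(); print(o['tcp_pos'],o['tcp_rot'],o['finger_gap'],o['ft_force'])
f=grab('wrist');np.savez('w3.npz',**f);cv2.imwrite('pics/w3.png',f['img'])
w=wcloud(f);W=w.reshape(-1,3);W=W[np.isfinite(W[:,0])];X,Y,Z=W.T
a=W[(X>410)&(X<470)&(Z>125)&(Z<160)&(Y<-5)]
for y0 in range(-110,90,15):
    a=W[(X>405)&(X<475)&(Z>125)&(Z<155)&(Y>y0)&(Y<=y0+6)]
    if len(a)>3: print('rod',y0+3,len(a),np.median(a,0).round(1),a[:,0].min().round(1),a[:,0].max().round(1),a[:,2].max().round(1))
b=W[(X>390)&(X<500)&(Y<-80)&(Y>-240)&(Z>76)&(Z<90)]; print('top',len(b),rect(b),np.median(b[:,2]),b.max(0).round(1),b.min(0).round(1))
for y0 in range(-225,-110,15):
    s=b[(b[:,1]>y0)&(b[:,1]<=y0+6)]
    if len(s)>3: print('blk',y0+3,len(s),s[:,0].min().round(1),s[:,0].max().round(1))
for y0 in range(-90,130,20):
    s=W[(X>420)&(X<460)&(Y>y0)&(Y<=y0+8)&(Z>16)&(Z<27)]
    q=W[(X>380)&(X<500)&(Y>y0)&(Y<=y0+8)&(Z>8)&(Z<27)]
    if len(s)>3: print('rail',y0+4,len(s),s.min(0).round(1),s.max(0).round(1),'plate',q[:,0].min().round(1),q[:,0].max().round(1))
```

```text
[436.47972039   7.09868055  79.3896455 ] [-2.18341814e+00 -2.25672759e+00  1.23001040e-03] 0.20739808457178968 [ 0.68706406  0.45133657 -0.97695674]
rod -32 141 [436.8 -30.5 143.2] 430.9 444.0 145.4
rod -17 332 [437.2 -16.9 143.7] 430.0 444.1 146.0
rod -2 628 [436.7  -1.6 147. ] 426.0 447.4 155.0
rod 13 1637 [434.4  14.5 146.1] 413.9 458.8 155.0
rod 28 961 [435.7  26.2 144. ] 426.5 445.3 148.4
rod 43 655 [434.9  43.  143.8] 428.1 442.0 146.3
rod 58 725 [434.7  58.  143.7] 427.9 441.6 146.4
rod 73 801 [434.2  73.  143.8] 427.2 441.3 146.4
  return _methods._mean(a, axis=axis, dtype=dtype,
  ret = ret.dtype.type(ret / rcount)
Traceback (most recent call last):
ValueError: zero-size array to reduction operation maximum which has no identity
```

View pics/w3.png

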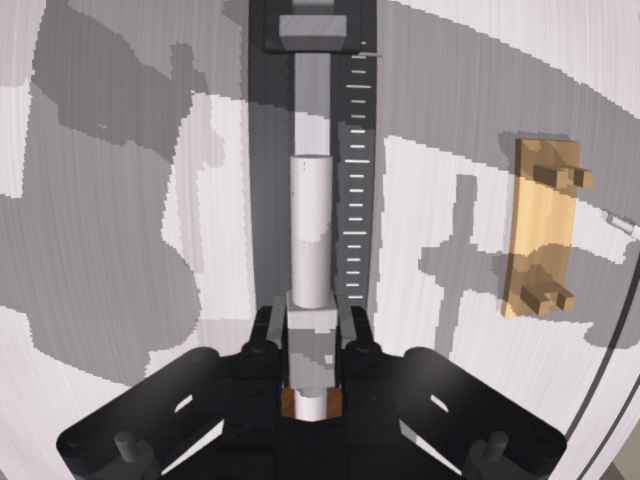

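Run:
```python
from m import *
f=dict(np.load('w3.npz'))
w=wcloud(f);W=w.reshape(-1,3);W=W[np.isfinite(W[:,0])];X,Y,Z=W.T
print('tail y',W[(X>425)&(X<445)&(Z>140)&(Z<148)&(Y>50)][:,1].max())
for y0 in range(40,130,10):
    m=(X>370)&(X<510)&(Y>y0)&(Y<=y0+8)
    r=W[m&(X>415)&(X<460)&(Z>17.5)&(Z<24)];q=W[m&(Z>9)&(Z<24)]
    if len(r)>3 and len(q)>3: print(y0+4,'rail',len(r),r[:,0].min().round(1),r[:,0].max().round(1),'plate',len(q),q[:,0].min().round(1),q[:,0].max().round(1))
for lo,hi in [(60,73),(78,90)]:
    c=W[(X>390)&(X<480)&(Y<200)&(Y>100)&(Z>lo)&(Z<hi)]
    if len(c): print('carr',rect(c),c.min(0).round(1),c.max(0).round(1))
# old cameras: mouth face via scene cam
w=cloud(dict(np.load('scene0.npz'))).reshape(-1,3);X,Y,Z=w.T
b=w[(X>390)&(X<500)&(Y<-90)&(Y>-260)&(Z>77)&(Z<87)]
for y0 in range(-215,-115,20):
    s=b[(b[:,1]>y0)&(b[:,1]<y0+10)];print('sc blk',y0+5,np.percentile(s[:,0],[2,98]).round(1))
```

```text
tail y 78.11445754616837
64 rail 9 423.9 443.1 plate 1008 392.5 477.0
74 rail 418 423.6 444.9 plate 1530 391.8 477.2
84 rail 417 423.3 444.5 plate 1536 391.6 476.3
94 rail 433 423.1 444.8 plate 1541 391.5 476.5
104 rail 431 422.7 444.4 plate 1546 391.3 476.0
114 rail 429 421.8 444.0 plate 1543 390.8 475.6
124 rail 437 422.1 444.2 plate 1517 390.6 475.7
carr (array([432.6, 140.1]), array([33.8, 14.6]), 2.35) [415.5 132.6  60. ] [449.6 147.8  73. ]
carr (array([432.2, 146.6]), array([19.9,  3.9]), 2.11) [422.2 144.8  78. ] [442.1 148.9  88.2]
sc blk -210 [403.  486.6]
sc blk -190 [402.7 485.5]
sc blk -170 [402.2 484.1]
sc blk -150 [401.6 484.1]
sc blk -130 [398.8 484.7]
```

>>> apply_moves:
  motion:
    - [[0,0.002,0.0566,0,0,0],[0,0,0.0566,0,0,0],[0,0,0.0566,0,0,0],[0,0,0.0566,0,0,0],[0,0,0.0566,0,0,0],[0,0,0.0566,0,0,0],[0,0,0,0,0,0],[0,0,0,0,0,0],[0,0,0,0,0,0]]

```text
t: 9.65
tcp_pos: [440.5, 6.7, -5.3]
tcp_rot: [2.183, 2.257, 0.001]
ft_force: [0.4, -0.4, -0.6]
finger_gap: 0.203
grip_force: 58.7
```

Run:
```python
from m import *
o=manip.get_obs(); print(o['tcp_pos'],o['ft_force'],o['torque'])
f=grab('top');w=cloud(f).reshape(-1,3);X,Y,Z=w.T
for y0 in (-95,-80,-65,-50,-35):
    a=w[(X>415)&(X<460)&(Z>45)&(Z<70)&(Y>y0)&(Y<=y0+10)]
    if len(a)>2: print(y0+5,len(a),np.median(a,0).round(1),a[:,0].min().round(1),a[:,0].max().round(1),a[:,1].min().round(1))
cv2.imwrite('pics/t4.png',cv2.resize(f['img'][230:330,270:430],None,fx=5,fy=5,interpolation=2))
```

```text
[440.45011353   6.66323638  -5.34277058] [ 0.39959819 -0.38417872 -0.58043824] [-0.01817991  0.03415    -0.02097955]
```

View pics/t4.png

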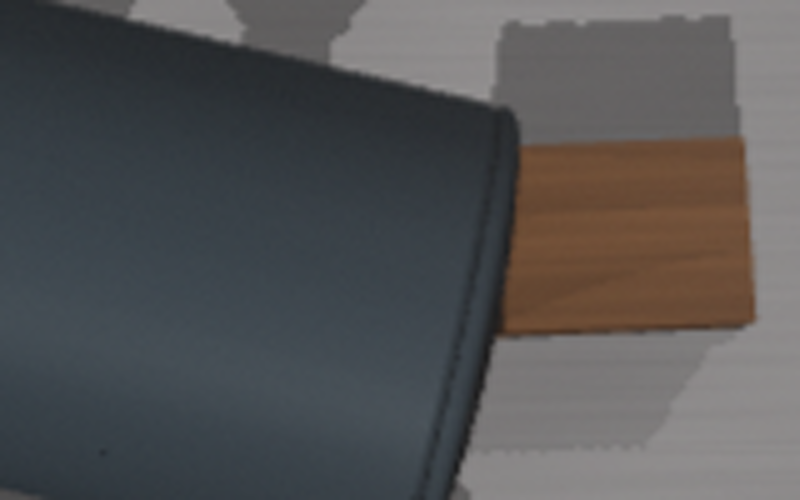

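>>> apply_moves:
  motion:
    - [[0,-0.0066,0,0,0,0],[0,-0.0066,0,0,0,0],[0,0,0,0,0,0],[0,0,0,0,0,0]]

```text
t: 10.03
tcp_pos: [435.7, 6.8, -5.2]
tcp_rot: [2.184, 2.257, 0.0]
ft_force: [-0.0, -0.2, -0.9]
finger_gap: 0.203
grip_force: 58.7
```

```bash
cat > chk.py <<'E'
from m import *
o=manip.get_obs(); print(o['t'],o['tcp_pos'],o['ft_force'],o['torque'])
f=grab('wrist');w=wcloud(f);W=w.reshape(-1,3);W=W[np.isfinite(W[:,0])];X,Y,Z=W.T
for y0 in range(-60,90,10):
    m=(Y>y0)&(Y<=y0+6)
    a=W[m&(X>420)&(X<455)&(Z>48)&(Z<64)]; q=W[m&(X>370)&(X<510)&(Z>6)&(Z<16)]
    if len(a)>5: print(y0+3,'rod',np.median(a[:,2]).round(1),a[:,0].min().round(1),a[:,0].max().round(1),'mid',((a[:,0].min()+a[:,0].max())/2).round(1))
for y0 in range(80,130,10):
    m=(Y>y0)&(Y<=y0+6);q=W[m&(X>370)&(X<510)&(Z>6)&(Z<30)]
    if len(q)>5: print(y0+3,'plate mid',((q[:,0].min()+q[:,0].max())/2).round(1),q[:,0].min().round(1),q[:,0].max().round(1))
E
python3 chk.py
```

```text
10.0333 [435.65643898   6.75687615  -5.18550013] [-0.03514649 -0.23851173 -0.88808476] [ 0.03354817 -0.03019013  0.03361371]
-27 rod 59.2 429.1 443.0 mid 436.0
-17 rod 59.1 429.0 443.1 mid 436.1
-7 rod 62.2 427.1 445.0 mid 436.0
3 rod 62.2 426.6 444.4 mid 435.5
13 rod 62.0 426.3 455.0 mid 440.7
23 rod 61.7 425.7 448.5 mid 437.1
33 rod 59.1 427.3 441.5 mid 434.4
43 rod 59.2 427.2 441.0 mid 434.1
53 rod 59.2 427.0 440.8 mid 433.9
63 rod 59.2 426.4 440.4 mid 433.4
73 rod 59.1 426.2 440.2 mid 433.2
83 plate mid 434.0 391.2 476.9
93 plate mid 434.0 391.5 476.4
103 plate mid 433.6 391.1 476.1
113 plate mid 433.0 390.3 475.7
123 plate mid 433.0 390.7 475.3
```

>>> apply_moves:
  motion:
    - [[0,0.006,0,0,0,0],[0,0,0,0,0,0],[0,0,0,0,0,0],[0,0,0,0,0,0]]

```text
t: 10.42
tcp_pos: [437.2, 6.8, -5.6]
tcp_rot: [2.184, 2.258, -0.0]
ft_force: [-0.7, 0.1, -1.6]
finger_gap: 0.203
grip_force: 58.7
```

```bash
python3 chk.py | grep -v plate
```

```text
10.4167 [437.24590911   6.80091154  -5.61072614] [-0.67850027  0.14220189 -1.55425149] [ 0.01128919 -0.00700698  0.02241003]
-37 rod 54.0 431.7 444.8 mid 438.2
-27 rod 58.7 430.7 444.6 mid 437.6
-17 rod 58.6 430.7 444.7 mid 437.7
-7 rod 61.7 428.6 446.6 mid 437.6
3 rod 61.8 428.2 446.1 mid 437.1
13 rod 61.7 420.0 455.0 mid 437.5
23 rod 61.2 427.3 451.4 mid 439.4
33 rod 58.7 428.9 443.2 mid 436.0
43 rod 58.8 428.8 442.6 mid 435.7
53 rod 58.7 428.7 442.5 mid 435.6
63 rod 58.8 428.1 442.0 mid 435.0
73 rod 58.7 427.9 441.9 mid 434.9
```

>>> apply_moves:
  motion:
    - [[-0.02,0,0,0,0,0],[-0.02,0,0,0,0,0],[-0.016,0,0,0,0,0],[-0.008,0,0,0,0,0],[-0.008,0,0,0,0,0],[0,0,0,0,0,0]]

```text
t: 10.97
tcp_pos: [437.9, -11.7, -5.6]
tcp_rot: [2.185, 2.257, 0.0]
ft_force: [0.1, 0.4, -0.6]
finger_gap: 0.211
grip_force: 58.7
```

>>> apply_moves:
  motion:
    - [[-0.008,0,0,0,0,0],[-0.008,0,0,0,0,0],[-0.008,0,0,0,0,0],[0,0,0,0,0,0]]

```text
t: 11.3
tcp_pos: [438.1, -17.5, -5.6]
tcp_rot: [2.185, 2.257, 0.0]
ft_force: [-0.1, 0.2, -0.4]
finger_gap: 0.202
grip_force: 58.7
```

>>> apply_moves:
  motion:
    - [[-0.012,0,0,0,0,0],[-0.012,0,0,0,0,0],[-0.012,0,0,0,0,0],[-0.012,0,0,0,0,0],[0,0,0,0,0,0]]

```text
t: 11.72
tcp_pos: [438.6, -29.8, -5.6]
tcp_rot: [2.185, 2.257, 0.0]
ft_force: [-0.5, 0.8, -1.3]
finger_gap: 0.206
grip_force: 58.7
```

>>> apply_moves:
  motion:
    - [[-0.012,0,0,0,0,0],[-0.012,0,0,0,0,0],[-0.012,0,0,0,0,0],[-0.012,0,0,0,0,0],[0,0,0,0,0,0]]

```text
t: 12.13
tcp_pos: [438.9, -41.8, -5.6]
tcp_rot: [2.185, 2.257, 0.0]
ft_force: [-0.1, 0.2, -1.9]
finger_gap: 0.21
grip_force: 58.7
```

>>> apply_moves:
  motion:
    - [[-0.004,0,0,0,0,0],[-0.004,0,0,0,0,0],[-0.004,0,0,0,0,0],[-0.004,0,0,0,0,0],[0,0,0,0,0,0]]

```text
t: 12.55
tcp_pos: [439.0, -45.3, -5.6]
tcp_rot: [2.184, 2.258, 0.0]
ft_force: [0.4, 0.1, -1.5]
finger_gap: 0.207
grip_force: 58.7
```

>>> apply_moves:
  motion:
    - [[-0.004,0,0,0,0,0],[-0.004,0,0,0,0,0],[0,0,0,0,0,0]]

```text
t: 12.8
tcp_pos: [439.0, -47.3, -5.6]
tcp_rot: [2.184, 2.258, 0.0]
ft_force: [0.8, 0.3, -0.3]
finger_gap: 0.204
grip_force: 58.7
```

>>> apply_moves:
  motion:
    - [[-0.004,0,0,0,0,0],[-0.004,0,0,0,0,0],[0,0,0,0,0,0]]

```text
t: 13.05
tcp_pos: [439.1, -49.4, -5.6]
tcp_rot: [2.184, 2.257, 0.0]
ft_force: [0.5, 0.7, -0.9]
finger_gap: 0.2
grip_force: 58.7
```

>>> apply_moves:
  motion:
    - [[-0.004,0,0,0,0,0],[-0.004,0,0,0,0,0],[0,0,0,0,0,0]]

```text
t: 13.3
tcp_pos: [439.2, -51.3, -5.6]
tcp_rot: [2.185, 2.257, 0.0]
ft_force: [0.6, 0.9, -1.8]
finger_gap: 0.206
grip_force: 58.7
```

>>> apply_moves:
  motion:
    - [[-0.004,0,0,0,0,0],[-0.004,0,0,0,0,0],[0,0,0,0,0,0]]

```text
t: 13.55
tcp_pos: [439.3, -53.4, -5.6]
tcp_rot: [2.185, 2.257, 0.0]
ft_force: [-0.5, 0.4, -1.3]
finger_gap: 0.209
grip_force: 58.7
```

>>> apply_moves:
  motion:
    - [[-0.004,0,0,0,0,0],[-0.004,0,0,0,0,0],[0,0,0,0,0,0]]

```text
t: 13.8
tcp_pos: [439.3, -55.4, -5.6]
tcp_rot: [2.185, 2.257, 0.0]
ft_force: [0.2, -0.4, -1.3]
finger_gap: 0.207
grip_force: 58.7
```

>>> apply_moves:
  motion:
    - [[-0.004,0,0,0,0,0],[-0.004,0,0,0,0,0],[0,0,0,0,0,0]]

```text
t: 14.05
tcp_pos: [439.4, -57.4, -5.6]
tcp_rot: [2.185, 2.257, 0.0]
ft_force: [0.3, -0.2, -1.0]
finger_gap: 0.207
grip_force: 58.7
```

>>> apply_moves:
  motion:
    - [[-0.004,0,0,0,0,0],[-0.004,0,0,0,0,0],[0,0,0,0,0,0]]

```text
t: 14.3
tcp_pos: [439.5, -59.3, -5.6]
tcp_rot: [2.184, 2.258, 0.0]
ft_force: [0.6, 0.2, -1.5]
finger_gap: 0.204
grip_force: 58.7
```

>>> apply_moves:
  motion:
    - [[-0.004,0,0,0,0,0],[-0.004,0,0,0,0,0],[0,0,0,0,0,0]]

```text
t: 14.55
tcp_pos: [439.5, -61.4, -5.6]
tcp_rot: [2.184, 2.258, 0.0]
ft_force: [-0.4, 0.0, -0.8]
finger_gap: 0.2
grip_force: 58.7
```

>>> apply_moves:
  motion:
    - [[-0.004,0,0,0,0,0],[-0.004,0,0,0,0,0],[0,0,0,0,0,0]]

```text
t: 14.8
tcp_pos: [439.5, -63.3, -5.6]
tcp_rot: [2.185, 2.258, 0.0]
ft_force: [0.3, -1.0, -1.6]
finger_gap: 0.2
grip_force: 58.7
```

>>> apply_moves:
  motion:
    - [[-0.004,0,0,0,0,0],[-0.004,0,0,0,0,0],[0,0,0,0,0,0]]

```text
t: 15.05
tcp_pos: [439.6, -65.3, -5.6]
tcp_rot: [2.185, 2.258, 0.0]
ft_force: [0.4, -0.4, -1.4]
finger_gap: 0.202
grip_force: 58.7
```

>>> apply_moves:
  motion:
    - [[-0.004,0,0,0,0,0],[-0.004,0,0,0,0,0],[0,0,0,0,0,0]]

```text
t: 15.3
tcp_pos: [439.7, -67.3, -5.6]
tcp_rot: [2.185, 2.258, 0.0]
ft_force: [1.0, 0.1, -0.7]
finger_gap: 0.206
grip_force: 58.7
```

>>> apply_moves:
  motion:
    - [[-0.004,0,0,0,0,0],[-0.004,0,0,0,0,0],[0,0,0,0,0,0]]

```text
t: 15.55
tcp_pos: [439.7, -69.3, -5.6]
tcp_rot: [2.185, 2.258, 0.0]
ft_force: [0.5, 0.2, -1.4]
finger_gap: 0.203
grip_force: 58.7
```

>>> apply_moves:
  motion:
    - [[-0.004,0,0,0,0,0],[-0.004,0,0,0,0,0],[0,0,0,0,0,0]]

```text
t: 15.8
tcp_pos: [439.8, -71.3, -5.6]
tcp_rot: [2.185, 2.258, 0.0]
ft_force: [0.6, -0.1, -1.5]
finger_gap: 0.206
grip_force: 58.7
```

>>> apply_moves:
  motion:
    - [[-0.004,0,0,0,0,0],[-0.004,0,0,0,0,0],[0,0,0,0,0,0]]

```text
t: 16.05
tcp_pos: [439.8, -73.3, -5.6]
tcp_rot: [2.185, 2.258, -0.0]
ft_force: [0.2, -0.2, -1.9]
finger_gap: 0.204
grip_force: 58.7
```

>>> apply_moves:
  motion:
    - [[-0.004,0,0,0,0,0],[-0.004,0,0,0,0,0],[0,0,0,0,0,0]]

```text
t: 16.3
tcp_pos: [439.9, -75.3, -5.6]
tcp_rot: [2.185, 2.258, 0.0]
ft_force: [0.2, -0.5, -0.9]
finger_gap: 0.202
grip_force: 58.7
```

>>> apply_moves:
  motion:
    - [[-0.004,0,0,0,0,0],[-0.004,0,0,0,0,0],[0,0,0,0,0,0]]

```text
t: 16.55
tcp_pos: [439.1, -75.8, -5.6]
tcp_rot: [-2.183, -2.256, -0.0]
ft_force: [2.0, 7.0, -0.5]
finger_gap: 0.205
grip_force: 59.0
```

>>> apply_moves:
  motion:
    - [[-0.001,0,0,0,0,0],[0,0,0,0,0,0],[0,0,0,0,0,0],[0,0,0,0,0,0]]

```text
t: 16.88
tcp_pos: [439.0, -75.9, -5.6]
tcp_rot: [-2.182, -2.257, -0.0]
ft_force: [1.1, 7.6, -0.5]
finger_gap: 0.203
grip_force: 59.0
```

>>> apply_moves:
  motion:
    - [[-0.0004,0,0,0,0,0],[0,0,0,0,0,0],[0,0,0,0,0,0],[0,0,0,0,0,0],[0,0,0,0,0,0],[0,0,0,0,0,0],[0,0,0,0,0,0],[0,0,0,0,0,0]]

```text
t: 17.55
tcp_pos: [439.0, -75.9, -5.6]
tcp_rot: [-2.182, -2.256, -0.0]
ft_force: [2.1, 7.1, 0.1]
finger_gap: 0.209
grip_force: 59.0
```

>>> apply_moves:
  motion:
    - [[-0.0008,0,0,0,0,0],[0,0,0,0,0,0],[0,0,0,0,0,0],[0,0,0,0,0,0],[0,0,0,0,0,0],[0,0,0,0,0,0],[0,0,0,0,0,0],[0,0,0,0,0,0]]

```text
t: 18.22
tcp_pos: [438.9, -75.9, -5.6]
tcp_rot: [-2.182, -2.256, -0.0]
ft_force: [1.3, 8.1, 0.2]
finger_gap: 0.205
grip_force: 59.1
```

Run:
```python
from m import *
v=[]
for i in range(8):
    v.append(manip.get_obs()['ft_force']); manip.grab_frame('top')
print(np.round(v,1),np.mean(v,0),manip.get_obs()['t'])
```

```text
[[ 1.3  8.1  0.2]
 [ 1.6  8.1  0. ]
 [ 1.9  9.   0.2]
 [ 1.6  8.4 -0.6]
 [ 2.1  9.1  0.6]
 [ 1.6  9.  -0.3]
 [ 1.4  8.9 -0. ]
 [ 2.2  8.4  0.3]] [1.72507827 8.61827819 0.05455733] 18.6167
```

>>> apply_moves:
  motion:
    - [[0,0,0,0,0,0],[0,0,0,0,0,0],[0,0,0,0,0,0],[0,0,0,0,0,0],[0,0,0,0,0,0],[0,0,0,0,0,0],[0,0,0,0,0,0],[0,0,0,0,0,0]]
  gripper: 1

```text
t: 19.28
tcp_pos: [440.0, -77.8, -5.6]
tcp_rot: [2.185, 2.257, 0.0]
ft_force: [-0.1, -0.7, -0.6]
finger_gap: 0.999
grip_force: 0.0
```

>>> apply_moves:
  motion:
    - [[0,0,-0.03,0,0,0],[0,0,-0.06,0,0,0],[0,0,-0.08,0,0,0],[0,0,-0.08,0,0,0],[0,0,-0.08,0,0,0],[0,0,-0.08,0,0,0],[0,0,-0.05,0,0,0],[0,0,0,0,0,0]]

```text
t: 19.95
tcp_pos: [441.6, -78.4, 112.2]
tcp_rot: [2.18, 2.254, 0.003]
ft_force: [0.7, -0.0, -0.2]
finger_gap: 0.999
grip_force: 0.0
```

>>> apply_moves:
  motion:
    - [[0.12,0.0,0,0,0,0],[0.12,0.0,0,0,0,0],[0.12,0.0,0,0,0,0],[0.12,0.0,0,0,0,0],[0.12,0.0,0,0,0,0],[0.12,0.0,0,0,0,0],[0.12,0.0,0,0,0,0],[0.09,0.004,0,0,0,0],[0,0,0,0,0,0],[0,0,0,0,0,0]]

```text
t: 20.78
tcp_pos: [432.5, 155.5, 108.8]
tcp_rot: [-2.181, -2.261, 0.002]
ft_force: [0.6, -0.4, 0.9]
finger_gap: 1.0
grip_force: 0.0
```

Run:
```python
from m import *
f=grab('wrist');cv2.imwrite('pics/w5.png',f['img']);o=manip.get_obs();print(o['t'],o['tcp_pos'],o['tcp_rot'],o['ft_force'])
w=wcloud(f);W=w.reshape(-1,3);W=W[np.isfinite(W[:,0])];X,Y,Z=W.T
for lo,hi in [(60,74),(78,92)]:
    c=W[(X>390)&(X<480)&(Y<220)&(Y>100)&(Z>lo)&(Z<hi)]
    if len(c): print('carr',len(c),rect(c),np.percentile(c,[2,98],axis=0).round(1))
for y0 in range(-30,20,6):
    a=W[(X>420)&(X<455)&(Z>42)&(Z<64)&(Y>y0)&(Y<=y0+6)]
    if len(a)>5: print(y0+3,'rod',np.median(a,0).round(1),a[:,1].max().round(1))
```

```text
20.8333 [432.6138614  154.6867937  108.89971189] [-2.18246688e+00 -2.25894058e+00  1.95725453e-03] [ 0.1861406   0.37282847 -1.14259622]
carr 875 (array([432.6, 154.7]), array([43. , 34.7]), 89.48) [[415.9 133.9  60.7]
 [449.1 175.8  73.1]]
carr 1710 (array([432. , 160.8]), array([20.1, 30.5]), 2.08) [[422.1 146.9  80.5]
 [441.6 175.5  87.2]]
-9 rod [433.2  -7.1  51.6] -6.0
-3 rod [437.1  -5.2  49.9] -3.6
```

View pics/w5.png

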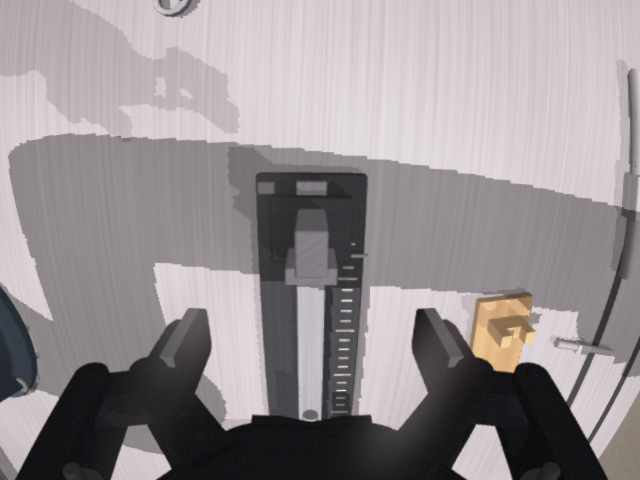

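>>> apply_moves:
  motion:
    - [[0.023,-0.002,0,0,0,0],[0,0,0.07,0,0,0],[0,0,0.07,0,0,0],[0,0,0.07,0,0,0],[0,0,0.07,0,0,0],[0,0,0.06,0,0,0],[0,0,0.048,0,0,0],[0,0,0,0,0,0],[0,0,0,0,0,0]]

```text
t: 21.58
tcp_pos: [432.2, 159.6, 11.9]
tcp_rot: [-2.186, -2.255, 0.002]
ft_force: [-0.5, 0.0, 0.4]
finger_gap: 1.002
grip_force: 0.0
```

>>> apply_moves:
  motion:
    - [[0,0,0,0,0,0],[0,0,0,0,0,0],[0,0,0,0,0,0],[0,0,0,0,0,0],[0,0,0,0,0,0],[0,0,0,0,0,0],[0,0,0,0,0,0],[0,0,0,0,0,0],[0,0,0,0,0,0]]
  gripper: 0

```text
t: 22.33
tcp_pos: [432.1, 160.5, 13.0]
tcp_rot: [-2.185, -2.257, 0.0]
ft_force: [-1.2, -0.7, 6.1]
finger_gap: 0.228
grip_force: 59.1
```

>>> apply_moves:
  motion:
    - [[-0.02,0,0,0,0,0],[-0.04,0,0,0,0,0],[-0.048,0,0,0,0,0],[-0.048,0,0,0,0,0],[-0.048,0,0,0,0,0],[-0.048,0,0,0,0,0],[-0.048,0,0,0,0,0],[-0.048,0,0,0,0,0],[-0.048,0,0,0,0,0],[-0.048,0,0,0,0,0],[-0.024,0,0,0,0,0],[0,0,0,0,0,0]]

```text
t: 23.33
tcp_pos: [435.6, 42.5, 13.0]
tcp_rot: [-2.185, -2.256, 0.002]
ft_force: [-3.6, -2.1, 7.4]
finger_gap: 0.227
grip_force: 59.3
```

Run:
```python
from m import *
v=[]
for i in range(4):
    v.append(manip.get_obs()['ft_force']); manip.grab_frame('top')
o=manip.get_obs();print(np.round(v,1),o['tcp_pos'],o['tcp_rot'],o['finger_gap'])
```

```text
[[-3.6 -2.1  7.4]
 [-2.  -1.1  7.2]
 [-2.3 -1.5  6.4]
 [-2.9 -2.2  7.8]] [435.53052146  43.18573178  13.00079132] [-2.18455269e+00 -2.25661154e+00  1.44867334e-03] 0.22907889290842956
```

>>> apply_moves:
  motion:
    - [[-0.01,-0.001,0,0,0,0],[-0.01,0,0,0,0,0],[-0.01,0,0,0,0,0],[-0.01,0,0,0,0,0],[-0.008,0,0,0,0,0],[0,0,0,0,0,0]]

```text
t: 24.03
tcp_pos: [435.9, 31.5, 13.0]
tcp_rot: [-2.185, -2.257, 0.001]
ft_force: [-1.8, -0.1, 5.8]
finger_gap: 0.228
grip_force: 59.3
```

>>> apply_moves:
  motion:
    - [[-0.004,0,0,0,0,0],[-0.004,0,0,0,0,0],[0,0,0,0,0,0]]

```text
t: 24.28
tcp_pos: [435.9, 29.7, 13.0]
tcp_rot: [-2.185, -2.256, 0.0]
ft_force: [-2.2, 1.5, 6.4]
finger_gap: 0.223
grip_force: 59.3
```

>>> apply_moves:
  motion:
    - [[-0.004,0,0,0,0,0],[-0.004,0,0,0,0,0],[-0.004,0,0,0,0,0],[0,0,0,0,0,0]]

```text
t: 24.62
tcp_pos: [436.0, 26.8, 13.0]
tcp_rot: [-2.185, -2.256, 0.0]
ft_force: [-2.3, 1.8, 7.3]
finger_gap: 0.221
grip_force: 59.3
```

>>> apply_moves:
  motion:
    - [[-0.004,0,0,0,0,0],[-0.004,0,0,0,0,0],[0,0,0,0,0,0]]

```text
t: 24.87
tcp_pos: [436.1, 24.8, 13.0]
tcp_rot: [-2.185, -2.256, 0.0]
ft_force: [-1.0, 1.4, 6.5]
finger_gap: 0.223
grip_force: 59.3
```

>>> apply_moves:
  motion:
    - [[-0.004,0,0,0,0,0],[-0.004,0,0,0,0,0],[0,0,0,0,0,0]]

```text
t: 25.12
tcp_pos: [436.1, 22.8, 13.0]
tcp_rot: [-2.184, -2.257, 0.0]
ft_force: [-2.4, 1.1, 6.5]
finger_gap: 0.224
grip_force: 59.3
```

>>> apply_moves:
  motion:
    - [[-0.004,0,0,0,0,0],[-0.004,0,0,0,0,0],[0,0,0,0,0,0]]

```text
t: 25.37
tcp_pos: [436.1, 21.6, 13.0]
tcp_rot: [-2.185, -2.255, -0.001]
ft_force: [-0.6, 6.4, 6.9]
finger_gap: 0.227
grip_force: 59.3
```

>>> apply_moves:
  motion:
    - [[-0.002,0,0,0,0,0],[-0.0016,0,0,0,0,0],[0,0,0,0,0,0],[0,0,0,0,0,0]]

```text
t: 25.7
tcp_pos: [436.1, 21.6, 13.0]
tcp_rot: [-2.185, -2.255, -0.002]
ft_force: [0.1, 11.9, 6.9]
finger_gap: 0.219
grip_force: 59.3
```

```bash
cat > ff.py <<'E'
from m import *
v=[]
for i in range(4):
    v.append(manip.get_obs()['ft_force']); manip.grab_frame('top')
o=manip.get_obs();print(np.round(v,1),np.mean(v,0),o['tcp_pos'],o['t'])
E
python3 ff.py
```

```text
[[ 0.1 11.9  6.9]
 [ 0.8 11.7  7.7]
 [-0.1 12.   7.8]
 [ 0.3 11.6  6.6]] [ 0.2741189  11.82445192  7.27778943] [436.10720854  21.58643696  13.01804841] 25.9
```

>>> apply_moves:
  motion:
    - [[0,0,0,0,0,0],[0,0,0,0,0,0],[0,0,0,0,0,0],[0,0,0,0,0,0],[0,0,0,0,0,0],[0,0,0,0,0,0],[0,0,0,0,0,0],[0,0,0,0,0,0]]

```text
t: 26.57
tcp_pos: [436.1, 21.6, 13.0]
tcp_rot: [-2.185, -2.255, -0.002]
ft_force: [1.3, 12.0, 6.4]
finger_gap: 0.23
grip_force: 59.3
```

>>> apply_moves:
  motion:
    - [[0,0,0,0,0,0],[0,0,0,0,0,0],[0,0,0,0,0,0],[0,0,0,0,0,0],[0,0,0,0,0,0],[0,0,0,0,0,0],[0,0,0,0,0,0],[0,0,0,0,0,0]]
  gripper: 1

```text
t: 27.23
tcp_pos: [437.0, 19.5, 12.4]
tcp_rot: [2.185, 2.258, -0.0]
ft_force: [0.3, -0.3, -0.4]
finger_gap: 1.001
grip_force: 0.0
```

>>> apply_moves:
  motion:
    - [[0,0,-0.03,0,0,0],[0,0,-0.06,0,0,0],[0,0,-0.08,0,0,0],[0,0,-0.08,0,0,0],[0,0,-0.08,0,0,0],[0,0,-0.08,0,0,0],[0,0,-0.05,0,0,0],[0,0,0,0,0,0],[0,0,0,0,0,0]]

```text
t: 27.98
tcp_pos: [437.3, 19.5, 128.2]
tcp_rot: [2.183, 2.257, 0.002]
ft_force: [-0.0, 0.3, 0.1]
finger_gap: 1.002
grip_force: 0.0
```

Run:
```python
from m import *
f=grab('wrist');o=manip.get_obs();print(o['t'],o['tcp_pos'],o['finger_gap'])
w=wcloud(f);W=w.reshape(-1,3);W=W[np.isfinite(W[:,0])];X,Y,Z=W.T
for lo,hi in [(60,74),(78,92)]:
    c=W[(X>390)&(X<480)&(Y<80)&(Y>-30)&(Z>lo)&(Z<hi)]
    if len(c): print('carr',len(c),rect(c),np.percentile(c,[2,98],axis=0).round(1))
s=grab('scene');cv2.imwrite('pics/s6.png',np.hstack([cv2.resize(f['img'],(400,300)),cv2.resize(s['img'][165:285,240:400],(400,300),interpolation=2)]))
```

```text
28.0333 [436.64021716  19.68930669 127.41155689] 1.0022571394121982
carr 737 (array([436.,  16.]), array([33.9, 42.7]), 1.67) [[419.7  -4.9  60.4]
 [452.9  36.9  72. ]]
carr 1441 (array([435.8,  22.1]), array([19.6, 30.5]), 1.85) [[426.3   7.9  80.5]
 [445.2  37.   87.2]]
```

View pics/s6.png

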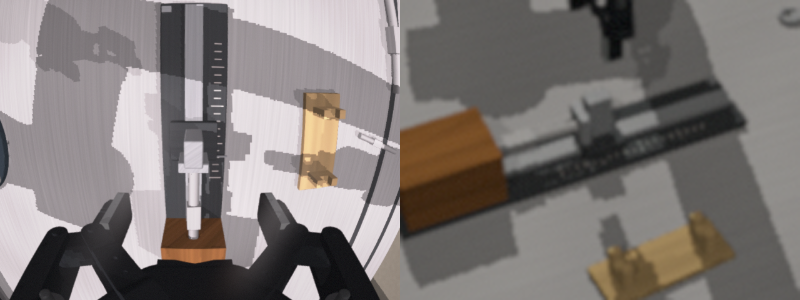

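```bash
python3 -c "
from plant import manip
print(manip.close_job())"
```

```text
the job is handed in; nothing more can be done
None
```

The rod is home in the bore about 66 mm deep, pushed at about 8 N before release. The carriage stands against its tail after a press of about 12 N at the wrist, roughly 10 N on the rod. The bystanders were left alone, the gripper is clear, and the job was handed in at about 28 s; no verdict was returned.

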